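Lock off the air and hold the rivet feeder's lid up

TASK

The rivet feeder has jammed and its air is already turned off: take the lock pin from the wooden tool block and drop it fully home through the valve handle and the lock tab under it, so that nobody can turn the air on. Only then lift the feeder's lid and hold it open at 60 degrees from closed so that I can clear the track; it falls shut if let go, so finish while still holding it there, with the pin in and the valve shut. Leave the punches, the spray can and the parts bin where they are.

Things in the scene. Friction and masses are not known exactly. Their poses are not given: they have to be found in the camera images.
- feeder: grey rivet feeder on a fixed base plate; origin on the table under the middle of its box, x from its front (lift bar) to its rear (hinge), y to its left, z up. Box 180 x 240 mm (x, y), rim 112 mm high. On its right, at y -190 mm, an air line along x, 85 mm high: coupling, ball valve (stem at x -30 mm), filter-regulator (x 75 mm, knob top 142 mm high). Plate x -130 to 130, y -300 to 130 mm
- valve_hole (a point): centre of the hole in the top face of the shut valve handle, 124 mm above the table; fixed to the feeder, with its axes. The pin's two vertical holes are 13 mm wide, chamfered: one through the handle (flat steel bar 28 mm wide, 6 mm thick, hole 55 mm from the stem), one in line below through the fixed lock tab (6 mm thick, top 112 mm above the table). Free space under the tab
- valve_handle (a joint): angle of the valve handle, rad: 0 = shut, as at the start (handle across the pipe, pointing to the feeder's right, against its stop, the two holes in line); 1.57 = open, along the pipe. It turns stiffly, 0.25 N m
- pin_grip (a point): middle of the lock pin's grip. The pin stands upright, z up: a steel shaft 10 mm in diameter, 45 mm long, tapered tip; above it a round black plastic grip 20 mm in diameter, 50 mm tall, with a thin collar below. This point is 25 mm above the grip's underside (the shoulder that rests on the block at first, on the handle when fully home) and 70 mm above the tip. About 70 g
- block: fixed hardwood tool block, 60 x 160 x 50 mm (x, y, z), origin under its centre; three vertical 13 mm through holes in a row along its y at -50, 0 and +50 mm hold the lock pin and two punches, in any order
- punch_long: slim steel drift punch with a body 14 mm in diameter standing 62 mm above the tool block; origin at its tip, 45 mm below the block's top. Not to be moved
- punch_short: the same, standing 40 mm above the block. Not to be moved
- lid (a joint): opening angle of the feeder's lid, rad: 0 = shut, on the box; grows as the front edge rises; 1.047 = 60 degrees; stop at 1.4. The lid falls shut by its own weight from any angle; 0.5 kg (varies by 30 %), about 2 to 3.5 N at the bar to lift it
- lid_bar (a point): middle of the lid's lift bar: round steel, 12 mm in diameter, 130 mm long, parallel to the hinge (along the feeder's y), 50 mm in front of the lid's front edge with free space behind and below it; carried by a 10 mm arm at each end. 236 mm from the hinge axis, 110 mm above the table when shut. Turns with the lid
- lid_hinge (a point): middle of the lid's hinge axis, which runs along the feeder's y at the rear of the box, 114 mm above the table (4 mm higher than the bar when shut). The lid is a grey steel frame 186 x 256 mm with a clear window and a turned-down rim
- spray_can: standing aluminium spray can, 66 mm in diameter, 196 mm tall; origin under its centre. Not to be moved
- parts_bin: blue plastic bin of rivets, 160 x 100 x 70 mm; origin under its centre. Not to be moved

How it is judged:
On the way:
1. the lock pin is fully home through the handle and the tab, with the lid still shut (horizontal distance between pin_grip and valve_hole below 0.005 m and z of pin_grip in the frame of valve_hole between 0.02 and 0.029 m and angle between pin_grip's own z axis and vertical below 0.12 rad and value of joint lid below 0.1 rad), for 0.2 s.
At the end, for the whole second after the job is handed in: the lid stands still at 60 degrees (52 to 68) from closed, held by the fingers (over 0.5 N on it), nothing loose propping it; the lock pin is upright and fully home in handle and tab (shoulder within 4 mm of the handle, axis within 5 mm of the hole); the valve is shut (under 0.1 rad) (value of joint lid between 0.907 and 1.187 rad and velocity of joint lid between -0.1 and 0.1 rad/s and contact force between the fingers and lid above 0.5 N and value of joint valve_handle below 0.1 rad and horizontal distance between pin_grip and valve_hole below 0.005 m and z of pin_grip in the frame of valve_hole between 0.02 and 0.029 m and angle between pin_grip's own z axis and vertical below 0.12 rad and contact force between lid and punch_long below 0.1 N and contact force between lid and punch_short below 0.1 N and contact force between lid and spray_can below 0.1 N and contact force between lid and parts_bin below 0.1 N); the arm keeps its last pose, push and grip.
It fails at once if the lid is raised (over 7 degrees) while the lock pin is not fully home (value of joint lid above 0.12 rad and not (horizontal distance between pin_grip and valve_hole below 0.005 m and z of pin_grip in the frame of valve_hole between 0.02 and 0.029 m and angle between pin_grip's own z axis and vertical below 0.12 rad)).
It fails at once if the air valve is turned open (over 0.15 rad) (value of joint valve_handle above 0.15 rad).
It fails at once if a punch, the spray can or the parts bin is moved (30 to 40 mm) or tipped over (distance of any of punch_long, punch_short from where it was at the start of the episode above 0.03 m or distance of any of spray_can, parts_bin from where it was at the start of the episode above 0.04 m or angle between spray_can's own z axis and vertical above 0.4 rad).
It also fails if it takes over 54 s, if anything falls off the work surface, if the arm or the gripper's body presses on something with over 40 N, if the wrist force passes 120 N, or if a joint passes its speed limit or range.

ROBOT

A 6-joint arm with a two-finger parallel gripper is mounted at the origin on the work surface. World frame = base frame: x ahead of the robot, y to its left, z up, the work surface at z = 0. Lengths are in m, angles in rad, forces in N, time in s.
With the tool pointing down it reaches from about 0.375 to 0.925 m from the base axis. Payload 5.7 kg.
Tool frame: the origin (TCP) lies on the centre line of the jaws, within the pads' length; the fingertips stand 11 mm ahead of it and the grasp point (between the pads) lies 8 mm behind it; z points along the fingers, y is the line along which they close (so a half turn about z gives the same grasp; the last joint's range is limited). The gripper opens to 85 mm and grips with 20 to 120 N. Pads are 22 mm wide; open, the fingers measure 114 mm over their backs; the gripper's body (76 mm by 85 mm) begins 54 mm behind the grasp point. The pads swing forward as they close: fully open they stand 13 mm farther back than shut.
Start: joints at [1.151, 0.359, 1.51, -0, 1.272, -0.115], TCP at [0.18, 0.572, 0.242] pointing down, gripper open.
Joint ranges: [-2.97, 2.97], [-1.01, 2.36], [0.21, 2.38], [-0.96, 4.11], [0.2, 2.71], [-2.98, 2.98]. Speed limits (rad/s): [2.39, 2.39, 3.14, 3.14, 3.14, 3.14].

INTERFACE

Orientations are given as a 3x3 rotation matrix whose columns are the frame's x, y, z axes.
In Python, from cell import robot, eyes, spotter gives the robot as it stands. The module is installed in compiled form; this text tells all that it offers.
- The arm moves only by the tool step_arm, never from a script. Its argument "increments" is a list of rows, each a list of 7 numbers: the finger opening in m, from 0 to 0.0854, then the shift along the tool's x, y, z in m, then the turn, a rotation vector about the tool's x, y, z in rad. A call has 1 to 8 rows; each row is the pose to reach, as a shift and turn from the pose commanded when the call began, along the tool's axes at that moment; what a row does not reach only later rows make up. A row lasts 1/10 s, in which the tool goes at most 50 mm and 8.59 degrees, less where a joint would pass 70% of its speed; a pose out of reach is approached as far as the arm can. A call with a gripper value outside its range is refused whole. The fingers move at their own pace and stop on an object; the grip force is fixed at half the most. Time passes only in rows, so rows that repeat a pose let the fingers close. It gives the time, the measured TCP pose, the force, the opening and the grip force at its end, in the units of the state.
- robot.get_state(): the state, without advancing time (a new reading comes with each control period).
- eyes.capture(name): name is "side" or "top"; returns the picture (420x560x3 uint8, blue, green, red); there is no depth.
- eyes.camera_info(name): a dict with "fx", "fy", "cx", "cy" (pixels), "R" (3x3) and "t" (3): a world point X has camera coordinates R X + t. Camera axes: x right, y down, z forward; pixel columns grow to the right and rows downward; lengths in m; the calibration is good to about 2 mm. A picture is of the moment at which its call begins. camera_info takes no time and is no camera call.
- robot.job_done(): hands the job in; it is judged then, once.
Trained networks look in the newest picture that a camera, given by its name, has taken for a name from the list of things; names that differ only in an ending like _2 or _b are one class to them, and where a whole thing is asked for, a point or a joint stands for the part that bears it (a point fixed in the world has none). Each returns a list of dicts, best first, with "p" (0 to 1); they miss things now and then, are a little off and sometimes report something else, mostly with a low value. They report only what shows in the picture. A call takes as long as a camera call.
- spotter.boxes_of(label, camera): "centre" ([x, y, z] in m, in the coordinates of the camera as it stood for that picture, good to about 4 mm: the middle of the surface that is visible of it).
The state is a dict: "t": time; "joint_pos": joint angles; "qd": joint speeds; "effort": joint torques, N m; "tool_pos": TCP position; "ee_rot": TCP orientation; "contact_force": force on the tool from outside, world axes, zero at the start; "moment": the same for the moment, N m; "grip_width": opening from 0.0 (shut) to 1.0 (fully open); "finger_force": force on a finger pad.
Only numpy, scipy, OpenCV 4.12 (cv2) and the standard library are available. Lean on these libraries where they do the work, as an engineer would, in place of code of your own. Each camera call takes 0.05 s, during which the arm holds its last target. There are 200 camera calls.

## Working session

There is one attempt and no reset: what is moved stays moved. The work goes in short steps, Python scripts to look and compute and a tool call to move; the robot and the scene stay as the last step left them, time stands still between calls to the robot, and variables do not carry over. Pictures are saved under pics/ and viewed, at most 10 in all, crops included, and the job is handed in when it is done.

Besides the shell and the picture viewer there is one more tool, called after ">>>" as a command line: name --pt "numbers of a row" for each row, then --argument value for the rest. step_arm: Moves the arm, as the interface text tells. Its arguments: {"type":"object","properties":{"increments":{"type":"array","items":{"type":"array","items":{"type":"number"}}}},"required":["increments"]}

```bash
mkdir -p pics
cat > h.py <<'E'
from cell import robot, eyes, spotter
import numpy as np, cv2
def cam(n):
    i=eyes.camera_info(n); return np.array([[i['fx'],0,i['cx']],[0,i['fy'],i['cy']],[0,0,1.]]),np.array(i['R']),np.array(i['t'])
def world(n,p):
    K,R,t=cam(n); return R.T@(np.array(p)-t)
def proj(n,X):
    K,R,t=cam(n); u=K@(R@np.array(X)+t); return u[:2]/u[2]
def ray(n,u,v,z):
    K,R,t=cam(n); d=R.T@np.linalg.inv(K)@[u,v,1]; c=-R.T@t; return c+d*(z-c[2])/d[2]
def tri(ua,ub,a='side',b='top'):
    P=[np.c_[cam(n)[0]@cam(n)[1],cam(n)[0]@cam(n)[2]] for n in(a,b)]
    X=cv2.triangulatePoints(P[0],P[1],np.array(ua,float).reshape(2,1),np.array(ub,float).reshape(2,1)); return (X[:3]/X[3]).ravel()
E
python3 - <<'E'
from h import *
np.set_printoptions(precision=3,suppress=True)
for n in('side','top'):
    cv2.imwrite(f'pics/{n}0.png',eyes.capture(n)); K,R,t=cam(n); print(n,K[0,0],-R.T@t,R[2])
    for l in['feeder','valve_handle','pin_grip','block','punch_long','punch_short','lid','lid_bar','spray_can','parts_bin']:
        print(l,[(round(d['p'],2),world(n,d['centre']).round(3),proj(n,world(n,d['centre'])).round(0)) for d in spotter.boxes_of(l,n)[:2]])
s=robot.get_state();print(s['ee_rot'],s['t'])
E
```

```text
side 394.4606554212951 [ 0.371 -0.82   0.64 ] [ 0.204  0.818 -0.538]
feeder [(0.56, array([ 0.55 , -0.073,  0.071]), array([279., 240.]))]
valve_handle [(0.95, array([ 0.512, -0.14 ,  0.127]), array([270., 240.]))]
pin_grip [(0.73, array([ 0.494, -0.327,  0.082]), array([283., 319.]))]
block [(0.95, array([ 0.484, -0.368,  0.047]), array([284., 350.]))]
punch_long [(0.45, array([ 0.511, -0.281,  0.087]), array([285., 298.]))]
punch_short [(0.64, array([ 0.48 , -0.381,  0.082]), array([283., 343.]))]
lid [(0.56, array([0.566, 0.07 , 0.119]), array([272., 193.])), (0.5, array([0.457, 0.467, 0.043]), array([217., 162.]))]
lid_bar [(0.9, array([0.567, 0.072, 0.12 ]), array([272., 192.]))]
spray_can [(0.68, array([ 0.669, -0.396,  0.124]), array([390., 312.]))]
parts_bin [(0.68, array([0.455, 0.468, 0.044]), array([216., 161.]))]
top 478.65641958866206 [0.301 0.032 1.567] [ 0.178 -0.001 -0.984]
feeder [(0.73, array([0.552, 0.031, 0.112]), array([276., 211.]))]
valve_handle [(0.91, array([ 0.511, -0.124,  0.122]), array([327., 225.]))]
pin_grip [(0.39, array([ 0.493, -0.312,  0.096]), array([387., 232.]))]
block [(0.89, array([ 0.488, -0.308,  0.045]), array([382., 236.]))]
punch_long [(0.44, array([0.568, 0.105, 0.119]), array([252., 205.]))]
punch_short []
lid [(0.61, array([0.569, 0.109, 0.117]), array([251., 205.]))]
lid_bar [(0.62, array([0.566, 0.109, 0.114]), array([251., 206.]))]
spray_can [(0.79, array([ 0.664, -0.362,  0.153]), array([406., 174.]))]
parts_bin [(0.71, array([0.462, 0.496, 0.024]), array([132., 241.])), (0.69, array([ 0.665, -0.364,  0.151]), array([406., 174.]))]
[[-0.954  0.3   -0.   ]
 [ 0.3    0.954 -0.   ]
 [ 0.    -0.    -1.   ]] 1.1
```

View pics/side0.png

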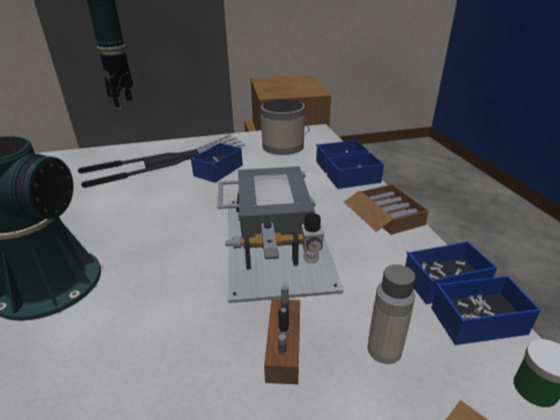

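View pics/top0.png

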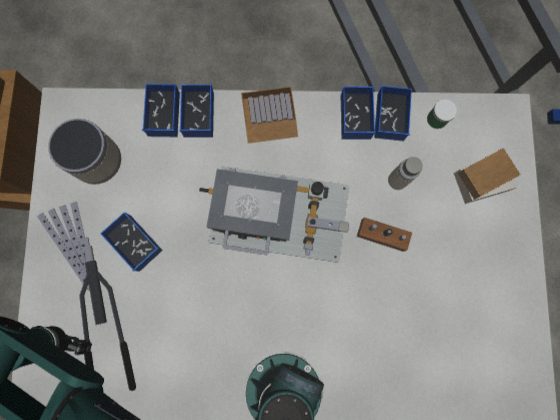

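The side view shows the block with the long punch at (285,298), the black pin grip in the middle at (283,319) and the short punch at (283,343). The feeder is behind it at (272,230). In the top view the block is at (384,234), the handle hole is near (343,226) and the lift bar near (245,250).

Run:
```python
import cv2
a=cv2.imread('pics/top0.png')[155:275,195:425]; cv2.imwrite('pics/c1.png',cv2.resize(a,None,fx=3.45,fy=3.45,interpolation=cv2.INTER_CUBIC))
a=cv2.imread('pics/side0.png')[170:390,205:355]; cv2.imwrite('pics/c2.png',cv2.resize(a,None,fx=2.7,fy=2.7,interpolation=cv2.INTER_CUBIC))
```

```text
(no output)
```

View pics/c1.png

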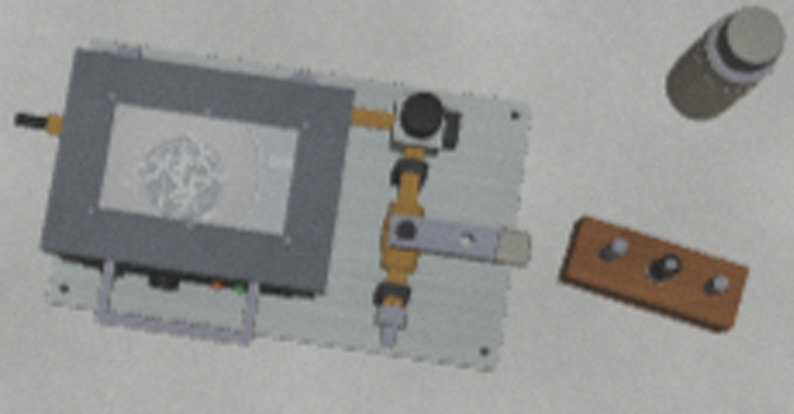

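View pics/c2.png

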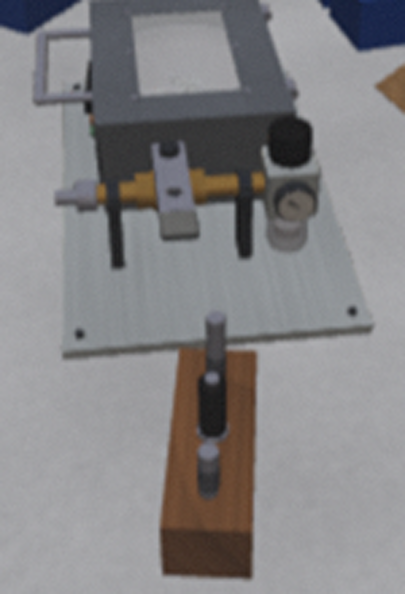

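```bash
cat > fit.py <<'E'
from h import *
from scipy.optimize import least_squares
np.set_printoptions(precision=4,suppress=True)
T=lambda x,y:('top',195+x/3.45,155+y/3.45)
S=lambda x,y:('side',205+x/2.7,170+y/2.7)
def fit(obs,x0):
    def W(p,l): c,s=np.cos(p[2]),np.sin(p[2]); return [p[0]+c*l[0]-s*l[1],p[1]+s*l[0]+c*l[1],l[2]]
    f=lambda p:np.concatenate([proj(o[0],W(p,l))-o[1:] for o,l in obs])
    r=least_squares(f,x0,loss='soft_l1'); print(r.x,r.fun.reshape(-1,2).round(1).tolist()); return r.x,lambda l:np.array(W(r.x,l))
pf,F=fit([(T(530,100),(.13,-.3,.008)),(T(495,370),(-.13,-.3,.008)),(T(45,302),(-.13,.13,.008)),
 (T(467,238),(-.03,-.245,.124)),(T(407,230),(-.03,-.19,.13)),(T(103,320),(-.143,.06,.11)),(T(250,340),(-.143,-.06,.11)),
 (T(422,112),(.075,-.19,.142)),
 (S(175,191),(-.03,-.245,.124)),(S(170,150),(-.03,-.19,.13)),(S(65,353),(-.13,-.3,.008)),(S(371,328),(.13,-.3,.008))],[.55,.03,0])
pb,B=fit([(T(587,216),(.03,.08,.05)),(T(748,266),(.03,-.08,.05)),(T(725,330),(-.03,-.08,.05)),(T(562,280),(-.03,.08,.05)),
 (T(618,242),(0,.05,.112)),(T(722,283),(0,-.05,.09)),(S(216,316),(0,.05,.112)),(S(207,449),(0,-.05,.09)),(S(211,378),(0,0,.1)),(T(671,263),(0,0,.1)),
 (S(253,528),(.03,-.08,.05)),(S(163,528),(-.03,-.08,.05))],[.49,-.31,-.2])
print('hole',F([-.03,-.245,.124]),'pin',B([0,0,.075]),'bar',F([-.143,0,.11]),'hinge',F([.093,0,.114]))
print('tri hole',tri(S(175,191)[1:],T(467,238)[1:]),'tri pin top',tri(S(211,378)[1:],T(671,263)[1:]))
E
python3 fit.py
```

```text
[ 0.5731  0.1031 -0.1267] [[0.3, 0.3], [1.5, -0.6], [1.2, 0.8], [0.6, 0.0], [0.2, -0.4], [1.8, -0.5], [-1.8, -0.8], [0.5, -0.5], [-0.6, -1.2], [-1.1, -2.2], [-1.2, -0.6], [0.4, -2.2]]
[ 0.4955 -0.3216 -0.2913] [[-0.4, -0.6], [1.2, -0.2], [3.2, -0.9], [1.9, -1.4], [1.2, 0.8], [0.6, -0.5], [-1.1, -1.0], [0.2, -0.9], [-0.2, -0.2], [0.6, 0.1], [-0.0, -0.2], [-1.3, -1.3]]
hole [ 0.5124 -0.1361  0.124 ] pin [ 0.4955 -0.3216  0.075 ] bar [0.4312 0.1212 0.11  ] hinge [0.6653 0.0914 0.114 ]
tri hole [ 0.5134 -0.1349  0.1195] tri pin top [ 0.496  -0.3202  0.0979]
```

```bash
cat >> h.py <<'E'
from scipy.spatial.transform import Rotation as Ro
def inc(pos,yaw,base=None,tilt=0):
    """increment from current pose to tool-down pose with tool y at world yaw"""
    s=robot.get_state(); p,R=base or (np.array(s['tool_pos']),np.array(s['ee_rot']))
    y=np.array([np.cos(yaw),np.sin(yaw),0]); z=np.array([0,0,-1.]); G=np.c_[np.cross(y,z),y,z]
    G=G@Ro.from_rotvec([tilt,0,0]).as_matrix()
    print(np.r_[R.T@(np.array(pos)-p),Ro.from_matrix(R.T@G).as_rotvec()].round(4).tolist()); return np.array(pos),G
E
python3 -c "
from h import *
b=inc([.45,.15,.242],.45); b=inc([.496,-.321,.19],-.291,b); inc([.496,-.321,.072],-.291,b); s=robot.get_state();print(s['t'],s['contact_force'],s['grip_width'])"
```

```text
[-0.3842, -0.3219, 0.0003, -0.0, 0.0, 0.816]
[-0.4441, -0.1634, 0.052, 0.0, 0.0, 0.741]
[0.0, 0.0, 0.118, 0.0, 0.0, 0.0]
1.1 [0.93328609 0.72530199 0.24191654] 1.0035926554949972
```

>>> step_arm --pt "0.085 -0.384 -0.322 0 0 0 0.816" --pt "0.085 -0.384 -0.322 0 0 0 0.816" --pt "0.085 -0.384 -0.322 0 0 0 0.816" --pt "0.085 -0.384 -0.322 0 0 0 0.816" --pt "0.085 -0.384 -0.322 0 0 0 0.816" --pt "0.085 -0.384 -0.322 0 0 0 0.816" --pt "0.085 -0.384 -0.322 0 0 0 0.816" --pt "0.085 -0.384 -0.322 0 0 0 0.816"

```text
t: 1.9
tool_pos: [0.3961, 0.2335, 0.2426]
ee_rot: [[-0.435, 0.9, 0.001], [0.9, 0.435, 0.0], [-0.0, 0.001, -1.0]]
contact_force: [-0.1, -0.3, 0.1]
grip_width: 0.996
finger_force: 0.0
```

```bash
python3 -c "
from h import *
s=robot.get_state();print(s['t'],s['tool_pos'],s['ee_rot']); inc([.496,-.321,.18],-.291)"
```

```text
1.9 [0.39613513 0.23345068 0.24263129] [[-4.35099507e-01  9.00381949e-01  8.74546037e-04]
 [ 9.00382370e-01  4.35099384e-01  3.36965587e-04]
 [-7.71167100e-05  9.34039394e-04 -9.99999561e-01]]
[-0.5427, -0.1514, 0.0625, 0.0009, -0.0003, 0.7411]
```

>>> step_arm --pt "0.085 -0.543 -0.151 0.02 0 0 0.741" --pt "0.085 -0.543 -0.151 0.02 0 0 0.741" --pt "0.085 -0.543 -0.151 0.02 0 0 0.741" --pt "0.085 -0.543 -0.151 0.02 0 0 0.741" --pt "0.085 -0.543 -0.151 0.02 0 0 0.741" --pt "0.085 -0.543 -0.151 0.02 0 0 0.741" --pt "0.085 -0.543 -0.151 0.02 0 0 0.741" --pt "0.085 -0.543 -0.151 0.02 0 0 0.741"

```text
t: 2.7
tool_pos: [0.4664, -0.1605, 0.2283]
ee_rot: [[0.287, 0.958, 0.001], [0.958, -0.287, -0.0], [-0.0, 0.001, -1.0]]
contact_force: [0.7, 0.7, 0.1]
grip_width: 0.996
finger_force: 0.0
```

>>> step_arm --pt "0.085 -0.148 -0.02 0 0 0 0.05" --pt "0.085 -0.148 -0.02 0 0 0 0.05" --pt "0.085 -0.148 -0.02 0 0 0 0.05"

```text
t: 3.0
tool_pos: [0.4039, -0.2962, 0.2282]
ee_rot: [[0.334, 0.942, 0.0], [0.942, -0.334, -0.0], [-0.0, 0.0, -1.0]]
contact_force: [0.8, 0.5, -0.1]
grip_width: 0.993
finger_force: 0.0
```

```bash
python3 -c "
from h import *
inc([.496,-.321,.15],-.291);s=robot.get_state();print(s['tool_pos'])
a=eyes.capture('top')[190:280,320:440];b=eyes.capture('side')[215:365,225:375]
cv2.imwrite('pics/p1.png',np.hstack([cv2.resize(a,(480,360)),cv2.resize(b,(320,320))[:360] if 0 else cv2.copyMakeBorder(cv2.resize(b,(320,320)),0,40,0,0,0)]))"
```

```text
[0.0074, 0.0951, 0.0783, 0.0003, 0.0002, -0.05]
[ 0.40387506 -0.29616292  0.2282276 ]
```

View pics/p1.png

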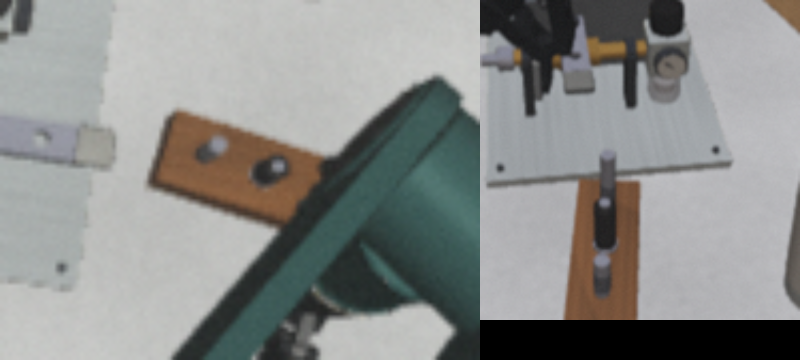

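The long punch is nearest the feeder at (215,150), with the pin in the middle at (272,167). Nothing has moved. I'll go above the pin next.

>>> step_arm --pt "0.085 0.007 0.095 0.038 0 0 -0.05" --pt "0.085 0.007 0.095 0.078 0 0 -0.05" --pt "0.085 0.007 0.095 0.078 0 0 -0.05" --pt "0.085 0.007 0.095 0.078 0 0 -0.05"

```text
t: 3.5
tool_pos: [0.4973, -0.3183, 0.1469]
ee_rot: [[0.286, 0.958, -0.003], [0.958, -0.286, 0.003], [0.002, -0.004, -1.0]]
contact_force: [-1.3, 0.5, 0.6]
grip_width: 0.993
finger_force: 0.0
```

```bash
python3 -c "
from h import *
inc([.496,-.321,.072],-.291);print(robot.get_state()['tool_pos'])
a=eyes.capture('top')[170:290,310:470];b=eyes.capture('side')[215:375,215:375]
cv2.imwrite('pics/p2.png',np.hstack([cv2.resize(a,(420,315)),cv2.resize(b,(315,315))]))"
```

```text
[-0.0031, -0.0002, 0.0749, -0.0038, -0.0019, 0.001]
[ 0.49729412 -0.31825891  0.14694868]
```

View pics/p2.png

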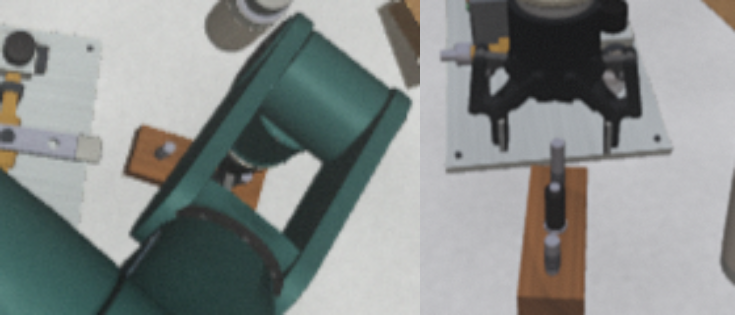

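The side view shows the open fingers centred over the pin column at column 556, against 555 for the pin. Descending now.

>>> step_arm --pt "0.085 0 0 0.04 0 0 0" --pt "0.085 0 0 0.075 0 0 0" --pt "0.085 0 0 0.075 0 0 0" --pt "0 0 0 0.075 0 0 0" --pt "0 0 0 0.075 0 0 0" --pt "0 0 0 0.075 0 0 0" --pt "0 0 0 0.075 0 0 0" --pt "0 0 0 0.075 0 0 0"

```text
t: 4.4
tool_pos: [0.4971, -0.3199, 0.0765]
ee_rot: [[0.287, 0.958, 0.001], [0.958, -0.287, -0.001], [-0.001, 0.002, -1.0]]
contact_force: [-1.7, -0.0, 6.7]
grip_width: 0.214
finger_force: 58.3
```

>>> step_arm --pt "0 0 0 0 0 0 0" --pt "0 0 0 0 0 0 0" --pt "0 0 0 0 0 0 0"

```text
t: 4.7
tool_pos: [0.4971, -0.3199, 0.0765]
ee_rot: [[0.287, 0.958, 0.001], [0.958, -0.287, -0.001], [-0.001, 0.001, -1.0]]
contact_force: [-1.4, 0.3, 7.1]
grip_width: 0.219
finger_force: 58.3
```

>>> step_arm --pt "0 0 0 -0.02 0 0 0" --pt "0 0 0 -0.06 0 0 0" --pt "0 0 0 -0.1 0 0 0" --pt "0 0 0 -0.14 0 0 0" --pt "0 0 0 -0.14 0 0 0" --pt "0 0 0 -0.14 0 0 0"

```text
t: 5.3
tool_pos: [0.4971, -0.3198, 0.2164]
ee_rot: [[0.287, 0.958, 0.002], [0.958, -0.287, -0.002], [-0.001, 0.002, -1.0]]
contact_force: [-0.0, -0.9, -0.9]
grip_width: 0.217
finger_force: 59.3
```

```bash
python3 -c "
from h import *
inc([.513,-.1355,.23],-.291);s=robot.get_state();print(s['contact_force'],s['tool_pos'])"
```

```text
[0.1811, -0.0376, -0.0139, 0.0025, 0.0012, 0.0]
[-1.23434656e-04 -8.87178580e-01 -9.30543867e-01] [ 0.49708534 -0.31978105  0.21640143]
```

Weight force −0.9 N, so the pin is held. Moving it over the hole.

>>> step_arm --pt "0 0.04 -0.008 -0.008 0 0 0" --pt "0 0.085 -0.018 -0.008 0 0 0" --pt "0 0.13 -0.027 -0.008 0 0 0" --pt "0 0.17 -0.035 -0.008 0 0 0" --pt "0 0.181 -0.0376 -0.008 0.002 0.001 0" --pt "0 0.181 -0.0376 -0.008 0.002 0.001 0" --pt "0 0.181 -0.0376 -0.008 0.002 0.001 0" --pt "0 0.181 -0.0376 -0.008 0.002 0.001 0"

```text
t: 6.1
tool_pos: [0.5124, -0.1366, 0.2226]
ee_rot: [[0.288, 0.958, -0.002], [0.958, -0.288, 0.001], [0.0, -0.003, -1.0]]
contact_force: [1.0, 0.0, -0.5]
grip_width: 0.219
finger_force: 59.2
```

```bash
python3 -c "
from h import *
s=robot.get_state();print(s['tool_pos'],s['contact_force'])
print(proj('side',[.513,-.1355,.124]),proj('top',[.513,-.1355,.124]))
t=s['tool_pos'];q=np.array([t[0],t[1],t[2]-.0015-.07]);print('tip',q,proj('side',q),proj('top',q))
for k in range(4):
  a=eyes.capture('side')
  for d in spotter.boxes_of('pin_grip','side')[:1]: print(d['p'],world('side',d['centre']))
b=eyes.capture('top')[180:260,280:380];a=a[185:285,220:320]
cv2.imwrite('pics/p3.png',np.hstack([cv2.resize(a,(500,500),interpolation=2),cv2.copyMakeBorder(cv2.resize(b,(300,240)),0,260,0,0,0)]))"
```

```text
[ 0.51244621 -0.13658681  0.22263129] [ 1.00768145  0.04348335 -0.51766584]
[269.44009266 239.33651259] [330.73778343 223.79721117]
tip [ 0.51244621 -0.13658681  0.15113129] [268.98866734 229.52792806] [332.14205057 222.67859314]
0.73 [ 0.51089748 -0.14741468  0.21587753]
0.64 [ 0.51168524 -0.14433051  0.21622013]
0.87 [ 0.51484121 -0.14411992  0.2169918 ]
0.7 [ 0.511273   -0.28166084  0.08085502]
```

View pics/p3.png

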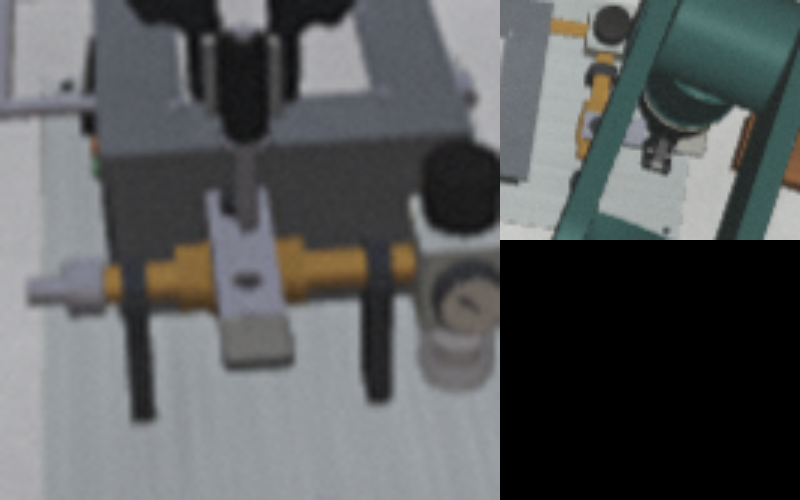

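The tip shows at crop (248,230) and the hole at (248,281), so they line up in column. The row residuals of tip and hole match the predictions equally, so I only need a ~1 mm correction before descending.

>>> step_arm --pt "0 0.0018 0.0004 0 0.003 0 0" --pt "0 0.0018 0.0004 0.01 0.003 0 0" --pt "0 0.0018 0.0004 0.02 0.003 0 0" --pt "0 0.0018 0.0004 0.025 0.003 0 0" --pt "0 0.0018 0.0004 0.03 0.003 0 0" --pt "0 0.0018 0.0004 0.034 0.003 0 0" --pt "0 0.0018 0.0004 0.038 0.003 0 0"

```text
t: 7.25
tool_pos: [0.5134, -0.1336, 0.1848]
ee_rot: [[0.287, 0.958, -0.005], [0.958, -0.287, 0.002], [0.001, -0.005, -1.0]]
contact_force: [-0.3, 0.5, -1.1]
grip_width: 0.215
finger_force: 59.2
```

>>> step_arm --pt "0 -0.0005 0 0.006 -0.004 0.002 0" --pt "0 -0.0007 0 0.012 -0.004 0.002 0" --pt "0 -0.0007 0 0.018 -0.004 0.002 0" --pt "0 -0.0007 0 0.024 -0.004 0.002 0" --pt "0 -0.0007 0 0.028 -0.004 0.002 0" --pt "0 -0.0007 0 0.031 -0.004 0.002 0" --pt "0 -0.0007 0 0.033 -0.004 0.002 0"

```text
t: 7.95
tool_pos: [0.513, -0.1341, 0.1518]
ee_rot: [[0.287, 0.958, -0.0], [0.958, -0.287, 0.003], [0.003, -0.001, -1.0]]
contact_force: [-0.2, 0.5, -0.5]
grip_width: 0.216
finger_force: 59.3
```

>>> step_arm --pt "0 0 0 0.001 0 0 0" --pt "0 0 0 0.002 0 0 0" --pt "0 0 0 0.003 0 0 0" --pt "0 0 0 0.003 0 0 0"

```text
t: 8.35
tool_pos: [0.5132, -0.1342, 0.1504]
ee_rot: [[0.287, 0.958, 0.0], [0.958, -0.287, 0.003], [0.003, -0.0, -1.0]]
contact_force: [-2.9, 1.0, 9.2]
grip_width: 0.217
finger_force: 60.6
```

The pin seated at 0.1504, where I predicted, with 9 N of upward force. Releasing it and rising.

>>> step_arm --pt "0.05 0 0 0 0 0 0" --pt "0.06 0 0 0 0 0 0" --pt "0.06 0 0 0 0 0 0" --pt "0.06 0 0 0 0 0 0" --pt "0.06 0 0 -0.03 0 0 0" --pt "0.06 0 0 -0.07 0 0 0" --pt "0.06 0 0 -0.1 0 0 0" --pt "0.06 0 0 -0.1 0 0 0"

```text
t: 9.15
tool_pos: [0.5159, -0.1356, 0.2535]
ee_rot: [[0.287, 0.958, 0.008], [0.958, -0.287, -0.0], [0.002, 0.007, -1.0]]
contact_force: [0.2, -0.4, -0.8]
grip_width: 0.702
finger_force: 0.0
```

Run:
```python
from h import *
from scipy.spatial.transform import Rotation
s=robot.get_state();print(s['t'],s['tool_pos'],s['grip_width'])
# sideways check: where grip centre would project when home
for z in(.174,.149,.124): print(z,proj('side',[.513,-.1345,z]).round(1))
a=eyes.capture('side')[170:270,220:320]
cv2.imwrite('pics/p4.png',cv2.resize(a,(500,500),interpolation=2))
b=inc([.4312,.1212,.20],-.127)
```

```text
9.15 [ 0.51588446 -0.13557125  0.25351506] 0.701970811985021
0.174 [268.8 220.1]
0.149 [269.1 229.8]
0.124 [269.3 239.1]
[0.2215, -0.1536, 0.0512, 0.0041, -0.0021, -0.164]
```

View pics/p4.png

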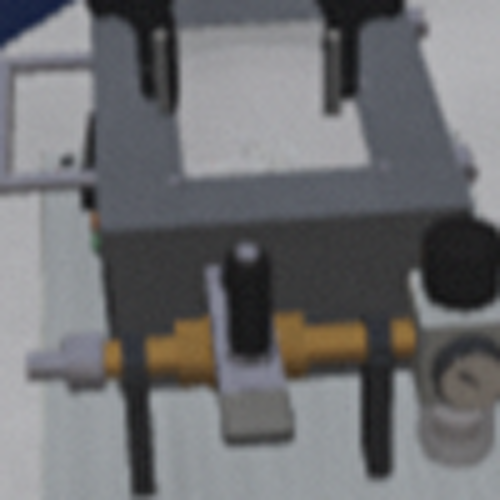

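The pin stands upright in the handle at (247,300) with its shoulder on the handle. The lid is shut. Now the bar.

Run:
```python
from h import *
np.set_printoptions(precision=4,suppress=True)
u=(195+176.5/3.45,155+330/3.45); print(ray('top',*u,.11), tri((205+39/2.7,170+68/2.7),u))
pts=[(103,320),(250,340)]; q=[ray('top',195+x/3.45,155+y/3.45,.11) for x,y in pts]; d=q[0]-q[1]; print(q,np.arctan2(-d[0],d[1]))
```

```text
[0.4292 0.121  0.11  ] [0.4305 0.1214 0.1044]
[array([0.4372, 0.1861, 0.11  ]), array([0.4212, 0.0561, 0.11  ])] -0.122455801017239
```

>>> step_arm --pt "0.06 0.044 -0.03 0 0 0 -0.033" --pt "0.06 0.088 -0.06 0 0 0 -0.066" --pt "0.06 0.132 -0.09 0.01 0.004 -0.002 -0.1" --pt "0.06 0.176 -0.12 0.03 0.004 -0.002 -0.13" --pt "0.045 0.2215 -0.1536 0.051 0.004 -0.002 0.164" --pt "0.045 0.2215 -0.1536 0.051 0.004 -0.002 -0.164" --pt "0.045 0.2215 -0.1536 0.051 0.004 -0.002 -0.164" --pt "0.045 0.2215 -0.1536 0.051 0.004 -0.002 -0.164"

```text
t: 10.0
tool_pos: [0.4284, 0.1221, 0.1978]
ee_rot: [[0.125, 0.992, -0.007], [0.992, -0.125, 0.001], [0.0, -0.007, -1.0]]
contact_force: [0.7, -0.5, -0.2]
grip_width: 0.53
finger_force: 0.0
```

Run:
```python
from h import *
s=robot.get_state();print(s['tool_pos'],s['grip_width'],np.array(s['ee_rot']).round(3).tolist()); inc([.432,.122,.102],-.127)
a=eyes.capture('side')[140:220,180:300]; b=eyes.capture('top')[180:280,200:320]
print(proj('side',s['tool_pos']),proj('side',[.432,.122,.11]))
cv2.imwrite('pics/p5.png',np.hstack([cv2.resize(a,(450,300),interpolation=2),cv2.resize(b,(350,300),interpolation=2)]))
```

```text
[0.42839063 0.1221216  0.19782852] 0.5297025038929511 [[0.125, 0.992, -0.007], [0.992, -0.125, 0.001], [0.0, -0.007, -1.0]]
[0.0003, 0.0043, 0.0958, -0.0069, -0.0003, 0.0018]
[214.75595433 163.97284796] [219.32189151 193.3110336 ]
```

View pics/p5.png

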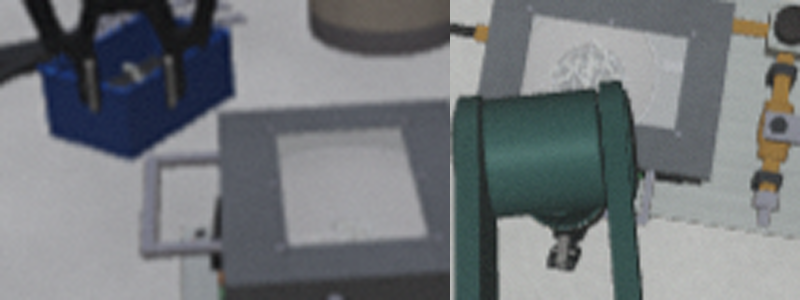

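The bar centre is at (220,194.7) in the side view, against a predicted (219.3,193.3). The fingers are correctly above it, so I'll descend and grip.

>>> step_arm --pt "0.045 0 0.005 0 -0.007 0 0.002" --pt "0.045 0 0.005 0.03 -0.007 0 0.002" --pt "0.045 0 0.005 0.065 -0.007 0 0.002" --pt "0.045 0 0.005 0.096 -0.007 0 0.002" --pt "0.045 0 0.005 0.096 -0.007 0 0.002" --pt "0.045 0 0.005 0.096 -0.007 0 0.002"

```text
t: 10.7
tool_pos: [0.4345, 0.1208, 0.1031]
ee_rot: [[0.13, 0.991, 0.002], [0.991, -0.13, 0.001], [0.001, 0.002, -1.0]]
contact_force: [0.1, 0.1, 0.9]
grip_width: 0.525
finger_force: 0.0
```

>>> step_arm --pt "0 0 0 0 0 0 0" --pt "0 0 0 0 0 0 0" --pt "0 0 0 0 0 0 0" --pt "0 0 0 0 0 0 0" --pt "0 0 0 0 0 0 0" --pt "0 0 0 0 0 0 0"

```text
t: 11.3
tool_pos: [0.4322, 0.1217, 0.1041]
ee_rot: [[0.129, 0.992, 0.0], [0.992, -0.129, 0.001], [0.001, 0.0, -1.0]]
contact_force: [-6.2, 0.6, 9.3]
grip_width: 0.117
finger_force: 58.5
```

```bash
cat > arc.py <<'E'
from h import *
import sys
s=robot.get_state(); p=np.array(s['tool_pos']);R=np.array(s['ee_rot']);print(p,s['contact_force'],s['grip_width']*85.4)
f=np.array([np.cos(-.127),np.sin(-.127),0]); z=np.array([0,0,1.])
th0=float(sys.argv[1])
arm=lambda t:-.236*np.cos(t-.017)*f+.236*np.sin(t-.017)*z
for d in map(float,sys.argv[2:]): print(d,(R.T@(arm(np.radians(d))-arm(np.radians(th0)))).round(4).tolist())
E
python3 arc.py 0 5 10 15 20 25 30 35 40 45 50 55 60
```

```text
[0.4322296  0.1216926  0.10408738] [-6.20549256  0.60971147  9.28582584] 9.987666365691457
5.0 [0.0, 0.0006, -0.0206]
10.0 [0.0001, 0.0029, -0.041]
15.0 [0.0001, 0.007, -0.0612]
20.0 [0.0001, 0.0129, -0.0809]
25.0 [0.0002, 0.0204, -0.1001]
30.0 [0.0002, 0.0296, -0.1185]
35.0 [0.0003, 0.0404, -0.1361]
40.0 [0.0003, 0.0526, -0.1526]
45.0 [0.0004, 0.0663, -0.168]
50.0 [0.0004, 0.0812, -0.1822]
55.0 [0.0005, 0.0974, -0.195]
60.0 [0.0005, 0.1145, -0.2063]
```

The bar is gripped. Lifting along the arc.

>>> step_arm --pt "0 0 0.0006 -0.0206 0 0 0" --pt "0 0 0.0029 -0.041 0 0 0" --pt "0 0 0.007 -0.061 0 0 0" --pt "0 0 0.0129 -0.081 0 0 0" --pt "0 0 0.0204 -0.1 0 0 0" --pt "0 0 0.0296 -0.1185 0 0 0"

```text
t: 11.9
tool_pos: [0.4598, 0.1178, 0.2223]
ee_rot: [[0.129, 0.992, -0.003], [0.992, -0.129, 0.002], [0.001, -0.003, -1.0]]
contact_force: [-3.5, 1.8, -3.8]
grip_width: 0.116
finger_force: 58.4
```

```bash
python3 arc.py 30 35 40 45 50 55 60
```

```text
[0.45976019 0.11778168 0.22225858] [-3.52315354  1.82564616 -3.77198549] 9.880060524350215
35.0 [0.0, 0.0107, -0.0176]
40.0 [0.0001, 0.0229, -0.0342]
45.0 [0.0001, 0.0365, -0.0496]
50.0 [0.0002, 0.0514, -0.0638]
55.0 [0.0002, 0.0675, -0.0767]
60.0 [0.0003, 0.0846, -0.0881]
```

>>> step_arm --pt "0 0 0.0107 -0.0176 0 0 0" --pt "0 0 0.0229 -0.0342 0 0 0" --pt "0 0 0.0365 -0.0496 0 0 0" --pt "0 0 0.0514 -0.0638 0 0 0" --pt "0 0 0.0675 -0.0767 0 0 0" --pt "0 0 0.0846 -0.088 0 0 0" --pt "0 0 0.0846 -0.088 0 0 0" --pt "0 0 0.0846 -0.088 0 0 0"

```text
t: 12.7
tool_pos: [0.545, 0.106, 0.3136]
ee_rot: [[0.129, 0.992, 0.002], [0.992, -0.129, -0.0], [0.0, 0.002, -1.0]]
contact_force: [-12.6, -2.0, 18.5]
grip_width: 0.112
finger_force: 62.6
```

>>> step_arm --pt "0 0 0 0 0 0 0" --pt "0 0 0 0 0 0 0" --pt "0 0 0 0 0 0 0" --pt "0 0 0 0 0 0 0" --pt "0 0 0 0 0 0 0"

```text
t: 13.2
tool_pos: [0.5444, 0.106, 0.3133]
ee_rot: [[0.129, 0.992, 0.002], [0.992, -0.129, -0.0], [0.0, 0.002, -1.0]]
contact_force: [-12.0, -2.9, 18.2]
grip_width: 0.113
finger_force: 62.5
```

Run:
```python
from h import *
s=robot.get_state();p=s['tool_pos'];print(s['t'],p,s['contact_force'],s['finger_force'])
z=p[2]+.006; print('angle',np.degrees(np.arcsin((z-.114)/.236))+1, 'bar lifted',p[2]-.1041)
a=eyes.capture('side')[120:270,190:340]
cv2.imwrite('pics/p6.png',cv2.resize(a,(500,500),interpolation=2))
```

```text
13.2 [0.54441433 0.10603616 0.3132837 ] [-12.03068692  -2.89785294  18.17420132] 62.543567419052124
angle 61.44076888462138 bar lifted 0.20918369714014515
```

View pics/p6.png

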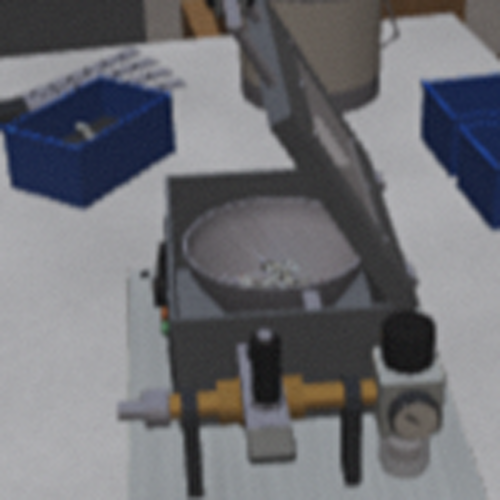

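The lid stands at about 60° with the bar in the fingers. The pin is still home at (265,365) and the handle is still across the pipe. Handing in.

```bash
python3 -c "
from cell import robot; print(robot.job_done())"
```

```text
the job is handed in; nothing more can be done
None
```

I put the lock pin fully home through the shut valve handle and tab, then lifted the lid and handed in the job with the gripper still holding it at about 60°; no result came back.

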